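Close a dowelled furniture foot in its gluing cradle and hold it shut for the clamp

TASK

Lift the top foot half off the pile, leaving the ones below as they lie, and set it onto the two dowels of the half lying in the gluing cradle, rounded toe over rounded toe. Push it all the way down until the two faces meet and keep pressing with about 15 N: finish while still holding the foot pressed shut in the gripper, so that I can put the clamp on. Leave everything else on the bench where it is.

Things in the scene. Friction and masses are not known exactly. Their poses are not given: they have to be found in the camera images.
- foot_top_centre (a point): Foot half on top of the pile: pale wood, 200 x 52 x 44 mm, about 0.27 kg, joint face down. This point is its centre, 22 mm above its underside. x runs along its length to the rounded toe (tip at x = +100 mm); the other end (x = -100) is square; z is up; flat parallel sides at y = +-26 mm. Underside: a groove across the width, 14 mm deep, from x = -16 to +16 mm, half of a mortise.
- foot_top_toe (a point): Tip of the rounded toe of that top half, on its underside (100 mm ahead of its centre, 22 mm below). The underside also has two blind dowel holes on the centre line, 14 mm wide, 28 mm deep, at x = -70 and +32 mm from the centre, so it fits one way round only.
- pile_mid_centre (a point): Centre of the second half in the pile, same outline, right under the top one, slightly turned and shifted against it (up to 3 mm and 0.04 rad). It stays. The pile of three stands on the bench, undersides at 0, 44 and 88 mm.
- pile_low_centre (a point): Centre of the lowest half in the pile. It stays.
- foot_low_face (a point): Foot half in the gluing cradle, same outline, joint face up, loose with 2 mm of play all round. This point is the middle of its upper (joint) face, 56 mm above the bench; x runs to its rounded toe, z is up. A groove like the other's crosses the face. With the foot closed, the centre of the upper half is 22 mm straight above this point, its x the same way.
- foot_low_toe (a point): Tip of the rounded toe of the half in the cradle, on its joint face (x = +100 mm). Two fixed dowels stand up from that face on its centre line, 12 mm thick and 22 mm tall, the last 6 mm tapering to 5 mm, at x = -70 and +32 mm from the middle of the face.
- cradle_floor (a point): Middle of the floor of the gluing cradle, under the lower half: a plywood board 270 x 126 x 12 mm fixed to the bench, with wooden cleats along sides and ends, their tops 36 mm above the bench. x runs to the toe end.
- bar_clamp: The steel bar clamp with a wooden handle lying beyond the cradle, about 280 x 85 x 24 mm. Bystander; origin at the bench under it.
- cork_block: A cork sanding block, 110 x 65 x 30 mm, lying on the robot's side of the pile. Bystander; origin at the bench under it.
- sander: A pneumatic disc sander, 124 mm disc, 112 mm tall, out to the left. Bystander; origin at the bench under it.
- mallet: A wooden mallet, 325 mm long, head 75 mm tall, out to the right. Bystander; origin at the bench under it.
- try_square: A try square with a dark wooden stock and a steel blade, out to the left. Bystander; origin at the bench under it.
- glue: A closed grey glue bottle, 62 mm across, 165 mm tall, at the far edge of the bench. Bystander; origin at the bench under it.
- pencil: A flat carpenter's pencil, 175 x 15 x 8 mm, in the middle near the robot. Bystander; origin at the bench under it.
- tape: A black tape measure, 70 x 40 x 66 mm, out to the right. Bystander; origin at the bench under it.
There are look-alikes about, which are no part of the job. What is shaped like the part that bears foot_top_centre but orange is not meant. Leave any red look-alike of the part that bears foot_low_face alone.

How it is judged:
On the way, in this order (a step that is already met when the one before it is completed fails the run):
1. The top half is lifted clear of the pile, at least 20 mm above it (height (world z) of foot_top_centre above 0.13 m and contact force between foot_top and pile_mid below 0.1 N), for 0.1 s.
2. It sits fully down on the dowels of the half in the cradle, toe over toe (z of foot_top_centre in the frame of foot_low_face between 0.0195 and 0.024 m and x of foot_top_centre in the frame of foot_low_face between -0.003 and 0.003 m and y of foot_top_centre in the frame of foot_low_face between -0.003 and 0.003 m and angle between the x axis of foot_top_centre and the x axis of foot_low_face, either way round below 0.035 rad and distance between foot_top_toe and foot_low_toe below 0.03 m), for 0.2 s.
At the end, for the whole second after the job is handed in: Upper half home on the dowels (faces within 2 mm, 3 mm sideways, 2 degrees, toes together), lower half flat in the cradle, fingers still holding the upper half, faces pressed together with over 8 N, at rest; the pile within 20 mm of where it lay (all of step 2 and distance between foot_low_face and cradle_floor below 0.049 m and angle between foot_low_face's own z axis and vertical below 0.05 rad and contact force between foot_top and foot_low above 8 N and contact force between the fingers and foot_top above 2 N and linear speed of each of foot_top, foot_low below 0.01 m/s and distance of each of pile_mid_centre, pile_low_centre from where it was at the start of the episode below 0.02 m); the arm keeps its last pose, push and grip.
It fails at once if a half left in the pile is moved more than 20 mm (distance of any of pile_mid_centre, pile_low_centre from where it was at the start of the episode above 0.02 m).
It fails at once if another thing on the bench is moved more than 30 mm (distance of any of bar_clamp, cork_block, sander, mallet, try_square, glue, pencil, tape from where it was at the start of the episode above 0.03 m).
It fails at once if the half in the cradle is lifted or tipped out of it (angle between foot_low_face's own z axis and vertical above 0.2 rad or distance between foot_low_face and cradle_floor above 0.06 m).
It also fails if it takes over 40 s, if anything falls off the work surface, if the arm or the gripper's body presses on something with over 40 N, if the wrist force passes 120 N, or if a joint passes its speed limit or range.

ROBOT

A 6-joint arm with a two-finger parallel gripper is mounted at the origin on the work surface. World frame = base frame: x ahead of the robot, y to its left, z up, the work surface at z = 0. Lengths are in m, angles in rad, forces in N, time in s.
With the tool pointing down it reaches from about 0.4 to 0.825 m from the base axis. Payload 7 kg.
Tool frame: the origin (TCP) lies at the very end of the fingers, on their centre line; the grasp point (between the pads) lies 19 mm behind it (manip.grasp_offset is the distance from the TCP to the grasp point, in m); z points along the fingers, x is the direction in which the jaws open and shut, and the axes are right-handed (so a half turn about z gives the same grasp; the last joint's range is limited). The gripper opens to 85 mm and grips with 20 to 120 N. Pads are 22 mm wide; open, the fingers measure 114 mm over their backs; the gripper's body (76 mm by 85 mm) begins 54 mm behind the grasp point. The pads swing forward as they close: fully open they stand 13 mm farther back than shut.
Start: joints at [-0.914, 0.359, 0.012, 0, -1.224, -0.288], TCP at [0.243, -0.63, 0.231] pointing down, gripper open.
Joint ranges: [-3.07, 3.07], [-1.43, 2.12], [-1.02, 1.25], [-3.03, 1.67], [-3.05, -0], [-3.03, 3.03]. Speed limits (rad/s): [2.39, 2.39, 3.01, 3.14, 3.14, 3.14].

INTERFACE

Orientations are given as a unit quaternion [x, y, z, w].
In Python, from station import manip gives the robot as it stands. The module is installed in compiled form; this text tells all that it offers. Calls block until the motion is done:
- manip.move_to(position, orientation): joint-space move of the TCP to a pose.
- manip.movel(position, frame=None, velocity=0.15): straight line of the TCP; frame=None keeps the orientation; velocity is the mean speed in m/s.
- manip.move_j(angles): joint-space move.
- manip.command_gripper(opening, force=None): finger opening in m; force is the grip in N (None keeps the last); returns when the fingers have stopped.
- manip.hold(seconds).
- manip.ik(position, orientation): joint angles nearest the present ones, or None.
- manip.observe(): the state.
- manip.snapshot(name): name is "scene" or "top" or "wrist"; returns a dict with "image" (480x640x3 uint8, red, green, blue), "z_map" (480x640 float32, m along the optical axis (not along the pixel's ray), 0 where there is no reading), "camera_matrix" (3x3 intrinsics, pixels), "world_from_camera" (4x4, takes a point from camera to world coordinates). Camera axes: x right, y down, z forward; pixel columns grow to the right and rows downward; lengths in m; the calibration is good to about 2 mm. A picture is of the moment at which its call begins.
A pose or a line that the arm cannot do raises manip.PlanningError and nothing moves.
- manip.job_done(): hands the job in, once; it reports no verdict.
The state is a dict: "time_s": time; "q": joint angles; "joint_velocities": joint speeds; "tau": joint torques, N m; "position": TCP position; "tool_rot": TCP orientation; "wrist_force": force on the tool from outside, world axes, zero at the start; "wrist_torque": the same for the moment, N m; "finger_gap": finger opening in m.
Only numpy, scipy, OpenCV 4.12 (cv2) and the standard library are available. Lean on these libraries where they do the work, as an engineer would, in place of code of your own. Each camera call takes 0.05 s, during which the arm holds its last target.

## Working session

There is one attempt and no reset: what is moved stays moved. The work goes in short steps, each a Python script; the robot and the scene stay as the last script left them, time stands still between calls to the robot, and variables do not carry over. Pictures are saved under pics/ and viewed, and the job is handed in when it is done.

```bash
mkdir -p pics; ls; python3 - <<'E'
from station import manip
import cv2,numpy as np
o=manip.observe(); print(o)
for n in ["scene","top","wrist"]:
    s=manip.snapshot(n); np.savez(f"{n}0.npz",**s)
    cv2.imwrite(f"pics/{n}0.png",s["image"][:,:,::-1])
    print(n,s["camera_matrix"].tolist(),s["world_from_camera"].round(4).tolist(),(s["z_map"]>0).mean())
E
```

```text
pics
{'time_s': 0.0, 'q': array([-9.13907896e-01,  3.59381337e-01,  1.10498756e-02, -3.43676038e-04,
       -1.22407745e+00, -2.88106432e-01]), 'joint_velocities': array([-0.00106212,  0.00061655, -0.00054281,  0.00042408,  0.00061763,
        0.00172889]), 'tau': array([ 1.93661406e-03, -5.83316052e+01,  2.93436259e+01,  6.93684518e+00,
       -5.81294415e-03,  1.95270633e-05]), 'position': array([ 0.243129  , -0.62917976,  0.23036451]), 'tool_rot': array([ 5.65521511e-01,  8.24733135e-01,  4.01913280e-04, -7.17409872e-04]), 'wrist_force': array([0.75044351, 0.44338792, 0.20959318]), 'wrist_torque': array([-0.01155663,  0.02675472,  0.03873741]), 'finger_gap': 0.0853546585792867}
scene [[464.56804132692974, 0.0, 326.4154469375545], [0.0, 464.56804132692974, 238.259819418385], [0.0, 0.0, 1.0]] [[-0.6704, 0.5508, -0.4972, 1.185], [0.7419, 0.5093, -0.4361, 0.5846], [0.013, -0.6612, -0.7501, 1.0743], [0.0, 0.0, 0.0, 1.0]] 0.9959375
top [[537.195293431776, 0.0, 324.60277552737733], [0.0, 537.195293431776, 249.70347679687936], [0.0, 0.0, 1.0]] [[-0.0201, -0.9812, 0.192, 0.2257], [-0.9997, 0.0168, -0.0186, 0.0225], [0.015, -0.1923, -0.9812, 1.5532], [0.0, 0.0, 0.0, 1.0]] 0.9960221354166666
wrist [[340.1889192849837, 0.0, 316.29651404059894], [0.0, 340.1889192849837, 238.71607631220127], [0.0, 0.0, 1.0]] [[-0.3597, 0.8882, 0.2857, 0.1691], [0.9331, 0.3418, 0.1122, -0.6584], [0.002, 0.307, -0.9517, 0.3727], [0.0, 0.0, 0.0, 1.0]] 0.9959342447916667
```

View pics/scene0.png

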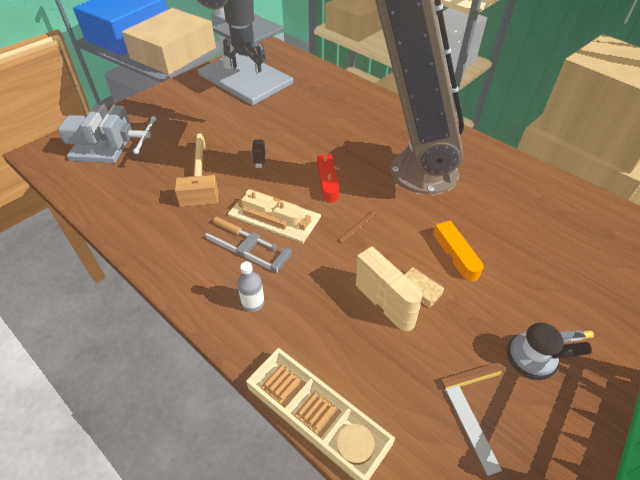

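View pics/top0.png

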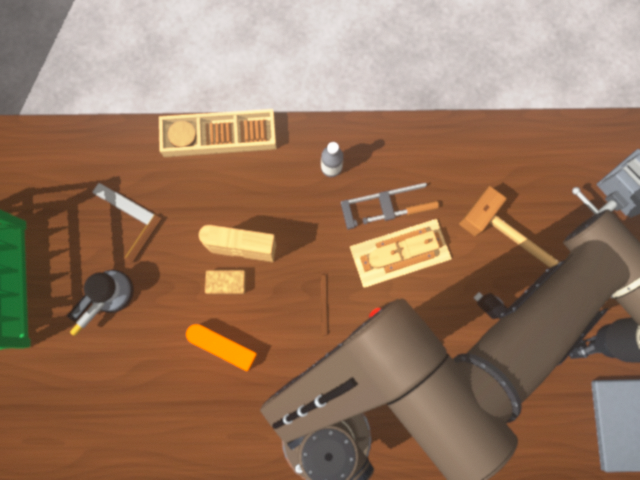

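View pics/wrist0.png

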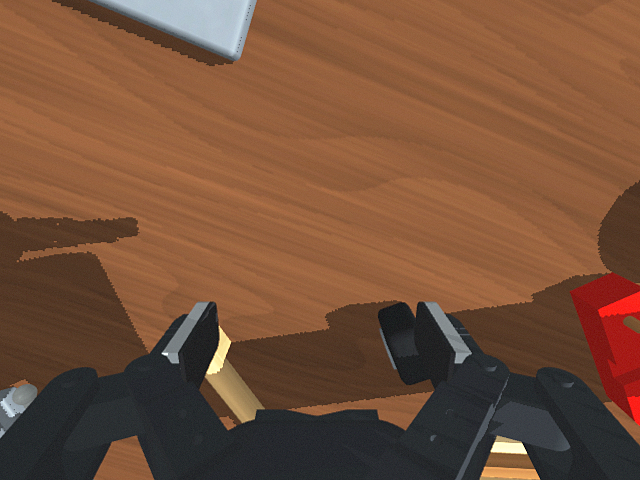

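The scene view shows the pile at about (390,285), with its toe toward (410,310), and the cradle at (275,215). In the top view the pile is at (238,243) with the toe on the left, and the cradle is at (400,252). The orange and red look-alikes stand elsewhere. I'll zoom in next.

```bash
cat > h.py <<'E'
import numpy as np,cv2
def ray(s,uv):
    K=s["camera_matrix"];T=s["world_from_camera"]
    uv=np.atleast_2d(uv).astype(float)
    d=np.c_[uv,np.ones(len(uv))]@np.linalg.inv(K).T@T[:3,:3].T
    return T[:3,3],d
def onplane(s,uv,z):
    o,d=ray(s,uv); return o+d*((z-o[2])/d[:,2])[:,None]
def cloud(s):
    v,u=np.mgrid[0:480,0:640]; o,d=ray(s,np.c_[u.ravel(),v.ravel()])
    return (o+d*s["z_map"].ravel()[:,None].astype(float)).reshape(480,640,3)
def proj(s,P):
    T=np.linalg.inv(s["world_from_camera"]);P=np.atleast_2d(P)
    c=P@T[:3,:3].T+T[:3,3]; p=c@s["camera_matrix"].T; return p[:,:2]/p[:,2:]
def tri(s1,uv1,s2,uv2):
    o1,d1=ray(s1,uv1);o2,d2=ray(s2,uv2);d1=d1[0];d2=d2[0]
    t=np.linalg.lstsq(np.c_[d1,-d2],o2-o1,rcond=None)[0]
    a,b=o1+d1*t[0],o2+d2*t[1]; return (a+b)/2,np.linalg.norm(a-b)
E
python3 - <<'E'
from h import *
t=np.load("top0.npz");s=np.load("scene0.npz");s=dict(s);t=dict(t)
a=cv2.resize(t["image"][190:310,170:290],None,fx=5,fy=5,interpolation=2)
b=cv2.resize(t["image"][200:300,340:460],None,fx=5,fy=5,interpolation=2)
cv2.imwrite("pics/tpile.png",a[:,:,::-1]);cv2.imwrite("pics/tcrad.png",b[:,:,::-1])
b=cv2.resize(s["image"][180:250,220:330],None,fx=7,fy=7,interpolation=2)
cv2.imwrite("pics/scrad.png",b[:,:,::-1])
for n,S,w in [("top",t,(238,236)),("top",t,(400,252))]:
    print(onplane(S,w,0.1), cloud(S)[w[1],w[0]])
C=cloud(t); print("bench z",np.median(C[350:400,100:180,2]))
E
```

```text
[[0.5526714  0.23346507 0.1       ]] [0.54472357 0.22833676 0.13532107]
[[ 0.49994911 -0.21310523  0.1       ]] [ 0.5107142  -0.22235207  0.04296202]
bench z 4.318593842400631e-05
```

View pics/tpile.png

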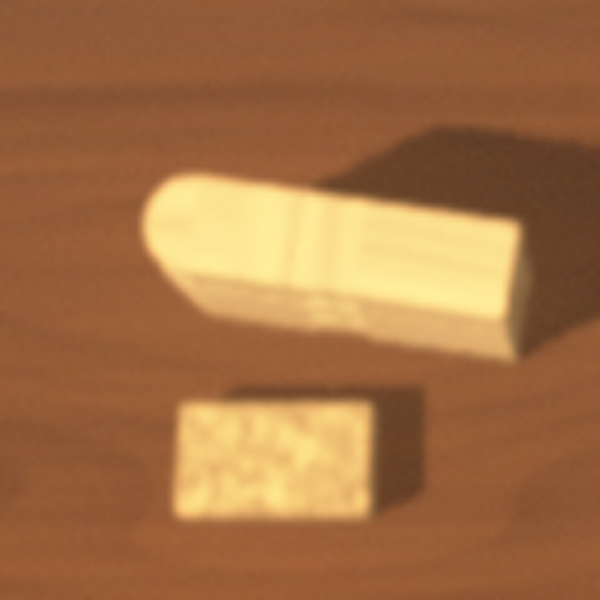

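View pics/tcrad.png

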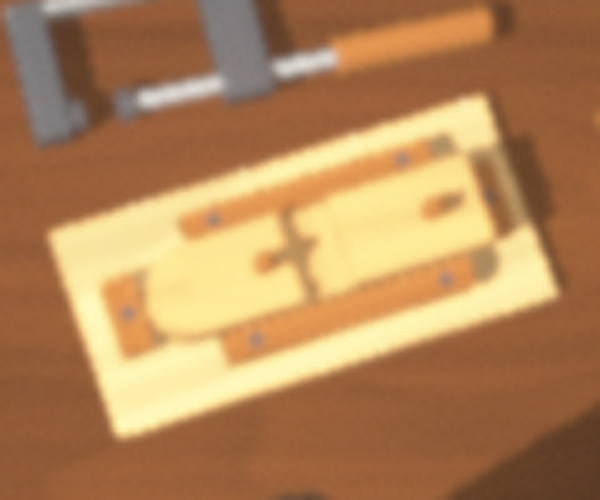

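View pics/scrad.png

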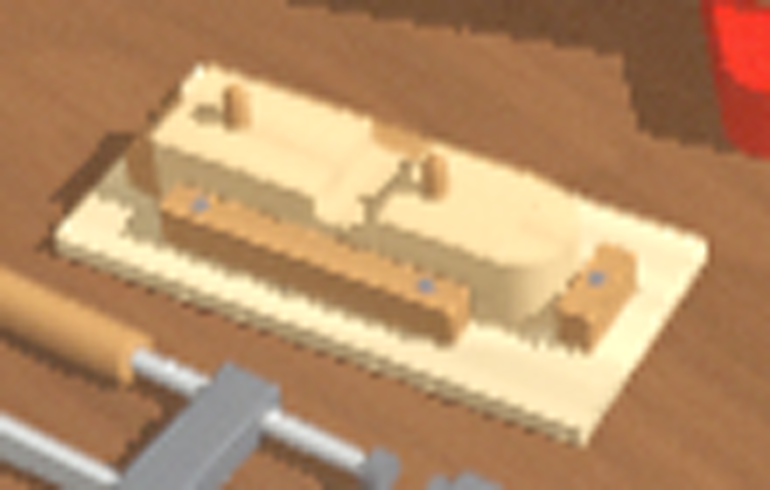

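Both toes point to +y, at the left of the image. I'll take coarse poses from the top view, then plan the wrist looks.

```bash
cat >> h.py <<'E'
from scipy.spatial.transform import Rotation as R
def quat(yaw): # tool down, tool x at yaw
    x=np.array([np.cos(yaw),np.sin(yaw),0]);z=np.array([0,0,-1.]);y=np.cross(z,x)
    return R.from_matrix(np.c_[x,y,z]).as_quat()
def tooly(yaw): return np.array([np.sin(yaw),-np.cos(yaw),0])
E
python3 - <<'E'
from station import manip
from h import *
t=dict(np.load("top0.npz"))
# crop coords/5 + offset, hand-read corners of the top face of pile: toe tip, square end corners
sq=np.array([[520,222],[502,318]])/5+[170,190]
toe=np.array([[145,225]])/5+[170,190]
P=onplane(t,np.r_[sq,toe],0.132);print(P)
e=P[:2].mean(0); x=P[2]-e; print("pile len",np.linalg.norm(x),"yaw",np.degrees(np.arctan2(x[1],x[0])),"c",(P[2]+e)/2)
sq=np.array([[470,155],[495,243]])/5+[340,200]; toe=np.array([[148,297]])/5+[340,200]
Q=onplane(t,np.r_[sq,toe],0.056); e=Q[:2].mean(0); x=Q[2]-e
print("cradle len",np.linalg.norm(x),"yaw",np.degrees(np.arctan2(x[1],x[0])),"c",(Q[2]+e)/2)
for name,c,fy in [("pile",(P[2]+P[:2].mean(0))/2,np.arctan2(*(P[2]-P[:2].mean(0))[[1,0]])),("cr",(Q[2]+e)/2,np.arctan2(x[1],x[0]))]:
  for off in (90,-90):
    yaw=fy+np.radians(off)
    for lab,p in [("look",np.r_[c[:2],0.35]+.08*tooly(yaw)),("grasp",np.r_[c[:2],.095])]:
        q=manip.ik(p,quat(yaw)); print(name,off,lab,p.round(3),None if q is None else np.round(q,2))
E
```

```text
[[0.54827965 0.13164594 0.132     ]
 [0.49554611 0.1414156  0.132     ]
 [0.54999841 0.33392269 0.132     ]]
pile len 0.19937995928490945 yaw 81.90213534713033 c [0.53595564 0.23522673 0.132     ]
cradle len 0.20089398298466218 yaw 105.48346142820584 c [ 0.51521781 -0.22969823  0.056     ]
pile 90 look [0.547 0.314 0.35 ] [ 0.83  0.24  0.11  0.   -1.44 -0.97]
pile 90 grasp [0.536 0.235 0.095] [ 0.75  0.34 -0.36  0.   -0.87 -0.89]
pile -90 look [0.525 0.156 0.35 ] [ 0.65  0.09 -0.07  0.   -1.41  2.35]
pile -90 grasp [0.536 0.235 0.095] [ 0.75  0.34 -0.36  0.   -0.87  2.25]
cr 90 look [ 0.494 -0.153  0.35 ] [ 0.08  0.04 -0.13  0.   -1.4   0.19]
cr 90 grasp [ 0.515 -0.23   0.095] [-0.07  0.31 -0.41  0.   -0.85  0.34]
cr -90 look [ 0.537 -0.307  0.35 ] [-0.2   0.21  0.08  0.   -1.43 -2.67]
cr -90 grasp [ 0.515 -0.23   0.095] [-0.07  0.31 -0.41  0.   -0.85 -2.8 ]
```

```bash
python3 - <<'E'
from station import manip
from h import *
for name,c,fy in [("cr",[.515,-.230],105.5),("pile",[.536,.235],81.9)]:
    yaw=np.radians(fy+90); tx=np.array([np.cos(yaw),np.sin(yaw),0])
    for i,k in enumerate((.05,-.05)):
        p=np.r_[c,.35]+.08*tooly(yaw)+k*tx
        (manip.move_to(p,quat(yaw)) if i==0 else manip.movel(p,velocity=.15))
        manip.hold(.3)
        s=manip.snapshot("wrist"); np.savez(f"{name}{i}.npz",**s); cv2.imwrite(f"pics/{name}{i}.png",s["image"][:,:,::-1])
    print(manip.observe()["time_s"])
E
```

```text
3.55
6.7583
```

View pics/cr0.png

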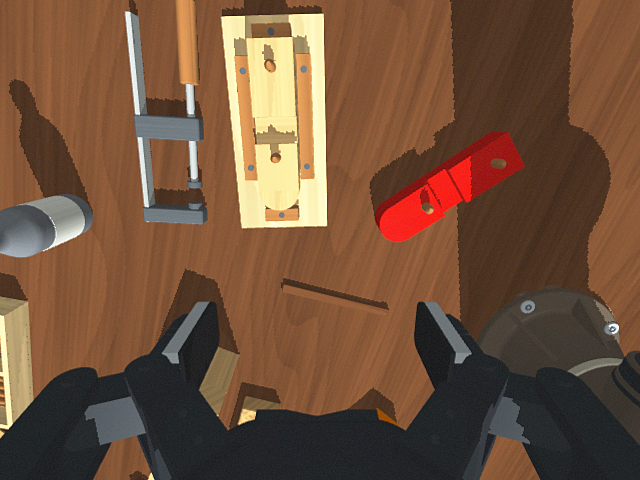

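View pics/cr1.png

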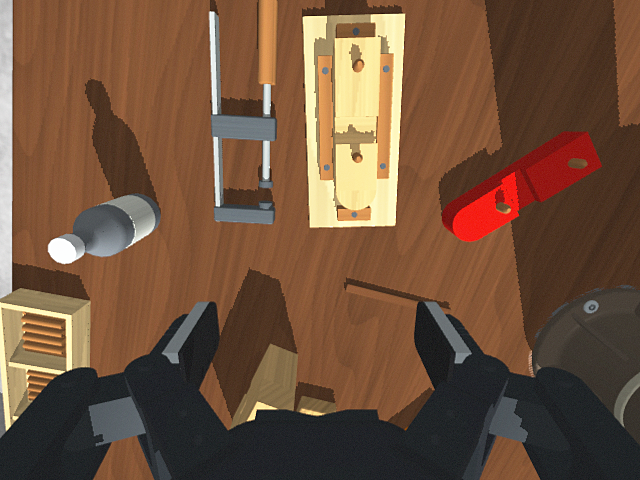

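View pics/pile0.png

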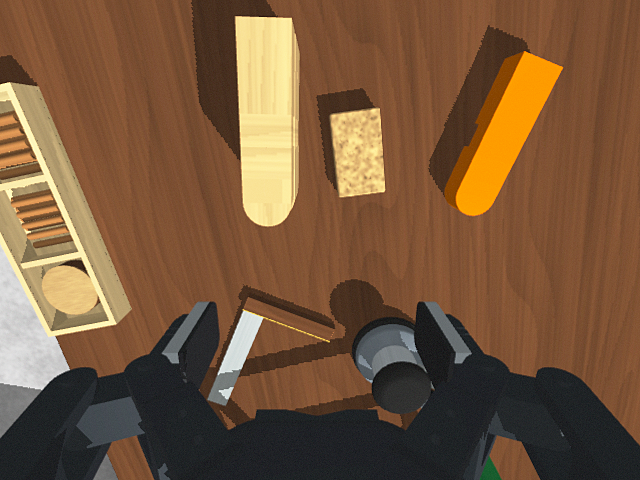

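View pics/pile1.png

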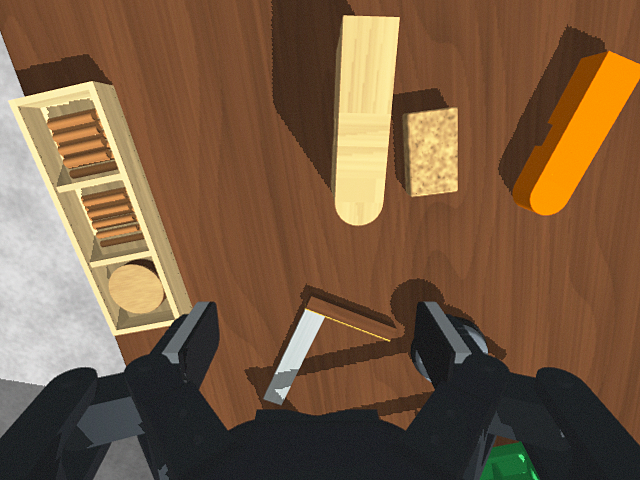

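```bash
python3 - <<'E'
import cv2
for n,(x,y) in dict(pile0=(215,5),pile1=(310,5),cr0=(220,5),cr1=(300,5)).items():
    im=cv2.imread(f"pics/{n}.png"); w=115 if 'cr' in n else 105
    c=im[y:y+230,x:x+w]
    top=cv2.resize(c[:115],None,fx=5,fy=5,interpolation=2);bot=cv2.resize(c[115:],None,fx=5,fy=5,interpolation=2)
    cv2.imwrite(f"pics/{n}_a.png",top);cv2.imwrite(f"pics/{n}_b.png",bot)
# montage
for k in("cr","pile"):
  for ab in "ab":
    m=cv2.hconcat([cv2.imread(f"pics/{k}0_{ab}.png"),cv2.imread(f"pics/{k}1_{ab}.png")])
    print(m.shape); cv2.imwrite(f"pics/{k}_m{ab}.png",cv2.resize(m,None,fx=.68,fy=.68,interpolation=3))
E
```

```text
(575, 1150, 3)
(575, 1150, 3)
(575, 1050, 3)
(575, 1050, 3)
```

```bash
python3 - <<'E'
from h import *
# pale-wood top-face segmentation for the pile: use saturation/brightness
for i in(0,1):
    s=dict(np.load(f"pile{i}.npz")); C=cloud(s)
    hsv=cv2.cvtColor(s["image"],cv2.COLOR_RGB2HSV)
    print([ (p,hsv[p[1],p[0]].tolist(),C[p[1],p[0]].round(4).tolist()) for p in ([(265,60),(265,180),(294,90),(310,60),(355,150)] if i==0 else [(365,60),(360,180),(338,150),(300,200),(430,150)])])
    s=dict(np.load(f"cr{i}.npz")); C=cloud(s);hsv=cv2.cvtColor(s["image"],cv2.COLOR_RGB2HSV)
    print([ (p,hsv[p[1],p[0]].tolist(),C[p[1],p[0]].round(4).tolist()) for p in ([(265,95),(280,180),(235,50),(306,120),(275,157),(276,211)] if i==0 else [(360,95),(355,180),(400,50),(327,120)])])
E
```

```text
[((265, 60), [22, 109, 245], [0.5256, 0.1736, 0.1315]), ((265, 180), [23, 102, 249], [0.547, 0.2855, 0.1316]), ((294, 90), [20, 113, 236], [0.5044, 0.1989, 0.0889]), ((310, 60), [11, 145, 128], [0.482, 0.157, 0.0005]), ((355, 150), [20, 123, 243], [0.4394, 0.2759, 0.0302])]
[((265, 95), [25, 89, 253], [0.5342, -0.2636, 0.0558]), ((280, 180), [25, 88, 253], [0.4936, -0.1708, 0.056]), ((235, 50), [19, 99, 149], [0.5894, -0.307, 0.0103]), ((306, 120), [14, 153, 220], [0.4808, -0.2498, 0.0352]), ((275, 157), [14, 161, 234], [0.5043, -0.1992, 0.0772]), ((276, 211), [15, 160, 226], [0.4902, -0.1248, 0.0359])]
[((365, 60), [22, 106, 245], [0.5297, 0.1737, 0.1312]), ((360, 180), [23, 105, 248], [0.5461, 0.2865, 0.1322]), ((338, 150), [22, 108, 252], [0.5653, 0.2528, 0.1309]), ((300, 200), [12, 147, 125], [0.6223, 0.3244, -0.0004]), ((430, 150), [21, 115, 243], [0.44, 0.2766, 0.0304])]
[((360, 95), [24, 98, 251], [0.522, -0.2667, 0.0561]), ((355, 180), [25, 93, 253], [0.4974, -0.1691, 0.0548]), ((400, 50), [26, 71, 252], [0.4854, -0.3352, 0.0116]), ((327, 120), [14, 158, 210], [0.5516, -0.23, 0.0353])]
```

View pics/cr_ma.png

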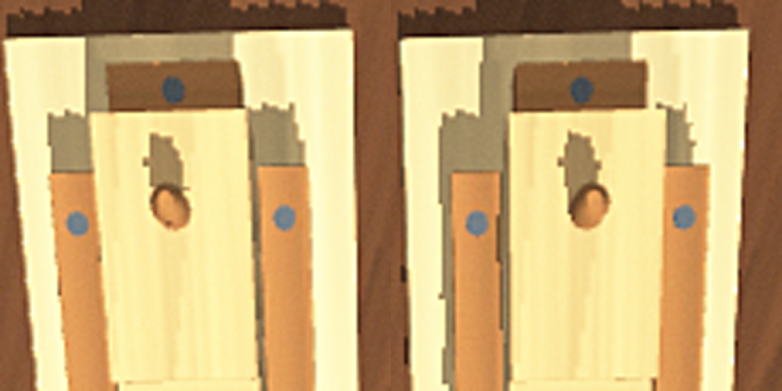

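View pics/cr_mb.png

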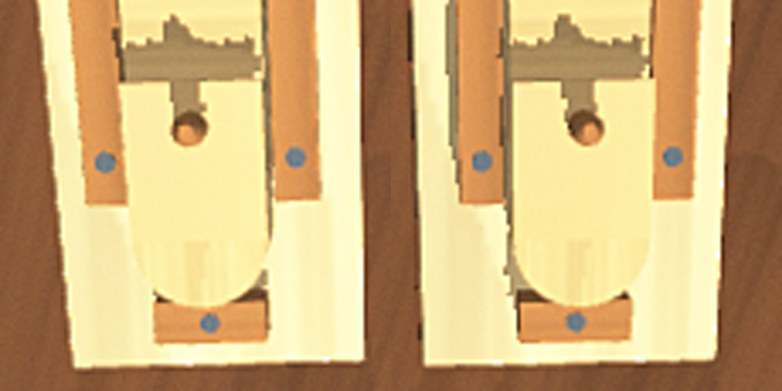

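View pics/pile_ma.png

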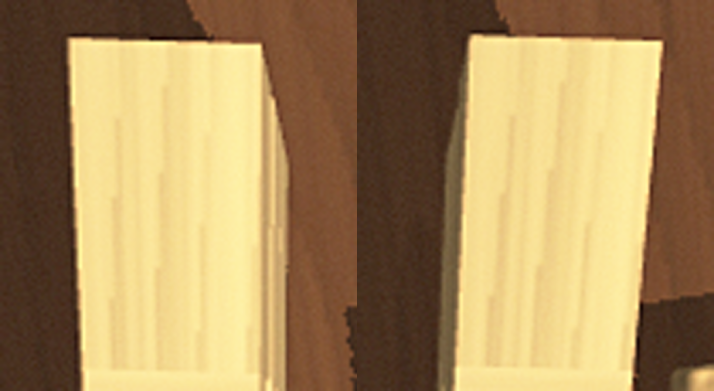

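View pics/pile_mb.png

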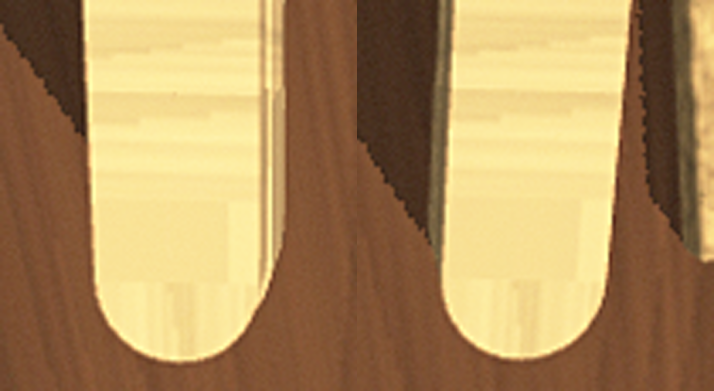

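The pile top face and the lower face are both clear, with corners, toe tips and the dowel blobs at (270,65)/(275,157) in view 0. I'll triangulate them.

```bash
python3 - <<'E'
from h import *
def px(X,Y,ox,b): return np.array([(X+.5)/3.4-.5+ox,(Y+.5)/3.4-.5+5+(115 if b else 0)])
L=lambda n:dict(np.load(n+".npz"))
def rep(name,v,off,n,zt):
    s0,s1=L(n+"0"),L(n+"1"); P=[]
    for a,b,bb in v:
        u0=px(*a,off[0],bb);u1=px(*b,off[1],bb)
        p,r=tri(s0,u0,s1,u1); m=(onplane(s0,u0,zt)+onplane(s1,u1,zt))[0]/2
        dd=(onplane(s0,u0,zt)-onplane(s1,u1,zt))[0][:2]*1000
        print(name,"tri",p.round(4),"res mm",round(r*1000,2),"plane",m.round(4),"view diff mm",dd.round(1)); P.append(m)
    e=(P[0]+P[1])/2;x=P[2]-e;print(" width",np.linalg.norm(P[1]-P[0]),"len",np.linalg.norm(x),"yaw",np.degrees(np.arctan2(x[1],x[0])),
      "yaw from end",np.degrees(np.arctan2(*(P[1]-P[0])[[1,0]]))+90,"c",(e+P[2])/2)
rep("pile",[((68,38),(113,35),0),((261,43),(306,41),0),((180,362),(163,360),1)],(215,310),"pile",.132)
rep("crad",[((90,112),(118,113),0),((245,109),(274,109),0),((203,306),(191,306),1)],(220,300),"cr",.056)
# dowels
for i,roi in((0,(250,300)),(1,(336,378))):
    s=L(f"cr{i}");h=cv2.cvtColor(s["image"],cv2.COLOR_RGB2HSV)
    m=((h[...,0]<18)&(h[...,1]>130)).astype(np.uint8); m[:, :roi[0]]=0;m[:,roi[1]:]=0;m[:45]=0;m[180:]=0
    n,lab,st,ce=cv2.connectedComponentsWithStats(m)
    C=cloud(s)
    for k in range(1,n):
        if 15<st[k,4]<200:
            Z=C[lab==k][:,2]; print(i,st[k],ce[k].round(1),onplane(s,ce[k],.067).round(4),"z",Z.max().round(4))
E
```

```text
pile tri [0.5463 0.1339 0.1318] res mm 0.08 plane [0.5463 0.1339 0.132 ] view diff mm [-0.1 -0.1]
pile tri [0.4948 0.1427 0.1324] res mm 0.24 plane [0.4948 0.1426 0.132 ] view diff mm [ 0.1 -0.3]
pile tri [0.5537 0.3358 0.1315] res mm 0.33 plane [0.5537 0.3356 0.132 ] view diff mm [-0.2 -0.3]
 width 0.052206698582795516 len 0.2001682854425205 yaw 80.4617315310878 yaw from end 260.4410731027293 c [0.53712721 0.23694273 0.132     ]
crad tri [ 0.5683 -0.3166  0.0544] res mm 0.46 plane [ 0.5681 -0.3163  0.056 ] view diff mm [-0.2 -0.6]
crad tri [ 0.5185 -0.3311  0.0559] res mm 0.16 plane [ 0.5185 -0.3311  0.056 ] view diff mm [ 0.  -0.2]
crad tri [ 0.4852 -0.133   0.0572] res mm 0.49 plane [ 0.4851 -0.1328  0.056 ] view diff mm [ 0.4 -0.4]
 width 0.05175170842313463 len 0.19959758167445155 yaw 106.95094107305262 yaw from end -73.43775417937968 c [ 0.51422806 -0.22821403  0.056     ]
0 [264  59  12  14 122] [269.5  65.4] [[ 0.5344 -0.2946  0.067 ]] z 0.492
0 [270 153  11  10  87] [275.2 157.5] [[ 0.5049 -0.1977  0.067 ]] z 0.0791
1 [352  59  13  14 121] [358.   65.3] [[ 0.5347 -0.2944  0.067 ]] z 0.4928
1 [376 116   2  27  46] [376.6 130.5] [[ 0.492  -0.2334  0.067 ]] z 0.0423
1 [352 152  11  11  89] [356.9 157.2] [[ 0.5054 -0.1975  0.067 ]] z 0.4928
1 [377 161   1  18  18] [377.  169.5] [[ 0.4769 -0.19    0.067 ]] z 0.0372
```

The measurements agree to under 1 mm:

| Half | Centre (x, y) | Face height | Yaw | Cross-check |
|---|---|---|---|---|
| Pile top | (0.5371, 0.2369) | 0.132 | 80.46° | size 200 x 52 mm |
| Cradle | (0.5143, -0.2281) | 0.056 | 106.9° | dowels give the same centre and yaw |

Now the grasp.

```bash
python3 - <<'E'
from station import manip
from h import *
c=[.5371,.2369]; yaw=np.radians(170.46)
manip.move_to(np.r_[c,.20],quat(yaw))
manip.movel(np.r_[c,.095],velocity=.08)
o=manip.observe();print(o["position"],o["wrist_force"],o["time_s"])
print(manip.command_gripper(.045,80)); manip.hold(.2)
o=manip.observe();print(o["position"],o["wrist_force"],o["wrist_torque"],o["finger_gap"],o["time_s"])
s=manip.snapshot("wrist");np.savez("g0.npz",**s);cv2.imwrite("pics/g0.png",s["image"][:,:,::-1])
E
```

```text
[0.53740808 0.23711742 0.09556671] [ 0.1848062  -0.83041832 -0.21401947] 8.9583
False
[0.53770847 0.23723071 0.09569373] [1.0246185  0.20334914 5.8748494 ] [-0.02606756 -0.20197516  0.0325985 ] 0.051079937479163964 9.575
```

View pics/g0.png

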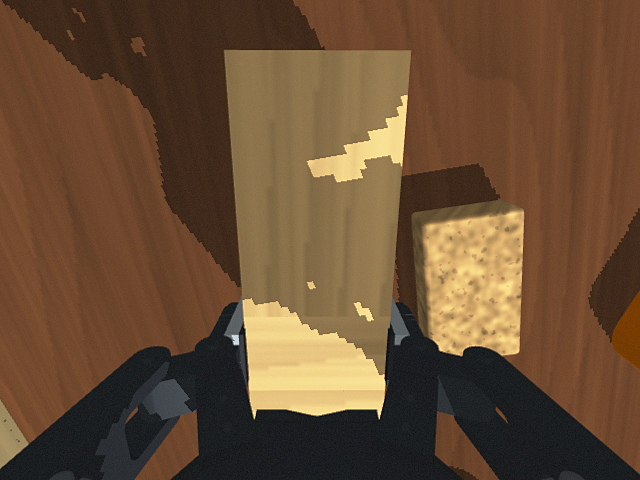

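The fingers hold the foot at a gap of 51 mm, with the square end at (225..410, 50). Next I'll lift it and check the in-hand pose.

```bash
python3 - <<'E'
from station import manip
from h import *
o=manip.observe();p=o["position"]
manip.movel(np.r_[.5371,.2369,.13],velocity=.08)
manip.movel(np.r_[.5371,.2369,.24],velocity=.2)
manip.hold(.3)
o=manip.observe();print(o["position"],o["wrist_force"],o["wrist_torque"],o["finger_gap"],o["time_s"],o["tool_rot"])
s=manip.snapshot("wrist");np.savez("g1.npz",**s);cv2.imwrite("pics/g1.png",s["image"][:,:,::-1])
t=manip.snapshot("scene");np.savez("sc1.npz",**t);cv2.imwrite("pics/sc1.png",t["image"][150:390,300:560,::-1])
g0=dict(np.load("g0.npz"))
a=g0["image"][20:80,200:440];b=s["image"][20:80,200:440]
cv2.imwrite("pics/gcmp.png",cv2.resize(np.vstack([a,b]),None,fx=3,fy=3,interpolation=2)[:,:,::-1])
E
```

```text
[0.53681747 0.23672051 0.23891229] [-0.33741644 -0.3859089  -1.40522529] [-0.08458158 -0.0228262  -0.0265869 ] 0.05111532905360804 11.2167 [ 8.31486876e-02  9.96536757e-01 -6.16736069e-04 -6.38360010e-04]
```

View pics/gcmp.png

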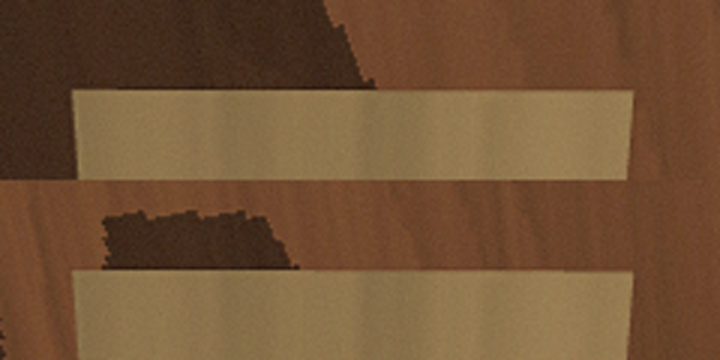

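View pics/sc1.png

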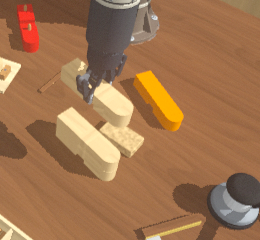

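```bash
python3 - <<'E'
from h import *
for n,tp,z in [("g0",[.5377,.2372,.0957],.132),("g1",[.5368,.2367,.2389],.2389+.0363)]:
    s=dict(np.load(n+".npz"))
    uv=np.array([[224-.3,50-.3],[411-.3,50-.3]]);P=onplane(s,uv,z)
    yaw=np.radians(170.46)
    tx=np.array([np.cos(yaw),np.sin(yaw),0]);ty=tooly(yaw)
    for p in P: print(n,p.round(4),"tool",((p-tp)@tx).round(4),((p-tp)@ty).round(4))
    print("width",np.linalg.norm(P[1]-P[0]),"depth z",cloud(s)[60:120,250:300,2].mean())
    uv=np.array([[241,280],[396,280]]);Q=onplane(s,uv,z)
    d=(Q-P)
E
```

```text
g0 [0.5457 0.1342 0.132 ] tool -0.025 -0.1003
g0 [0.4946 0.1428 0.132 ] tool 0.0268 -0.1002
width 0.05184170119217622 depth z 0.13223973515536577
g1 [0.5449 0.1336 0.2752] tool -0.0251 -0.1003
g1 [0.4937 0.1423 0.2752] tool 0.0269 -0.1003
width 0.051960532726365805 depth z 0.27577884604225944
```

The foot did not slip. It sits in the hand at (+0.9, -0.3) mm, probably the camera's own offset, so I'll place relative to that. Next is the move over the cradle, stopping just above the dowels.

```bash
python3 - <<'E'
from station import manip
from h import *
c=[.5151,-.2275]; yaw=np.radians(196.9)
manip.move_to(np.r_[c,.22],quat(yaw))
manip.movel(np.r_[c,.094],velocity=.1)
manip.hold(.4)
o=manip.observe();print(o["position"],o["wrist_force"],o["wrist_torque"],o["finger_gap"],o["time_s"])
for n in("scene","wrist"):
    s=manip.snapshot(n);np.savez(n+"2.npz",**s)
    im=s["image"]
    if n=="scene": im=cv2.resize(im[160:260,200:340],None,fx=5,fy=5,interpolation=2)
    cv2.imwrite(f"pics/{n}2.png",im[:,:,::-1])
E
```

```text
[ 0.51514788 -0.22751075  0.09415291] [-0.8262068   0.26236936 -2.6985087 ] [-0.05753459  0.03672663 -0.05469293] 0.05114776669027781 14.825
```

View pics/scene2.png

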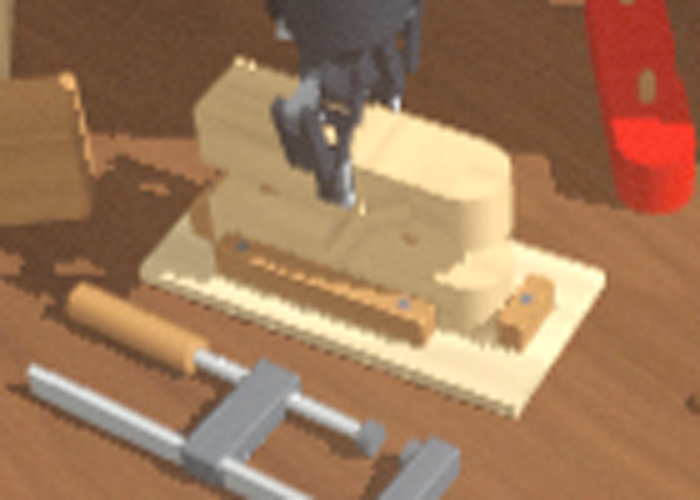

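View pics/wrist2.png

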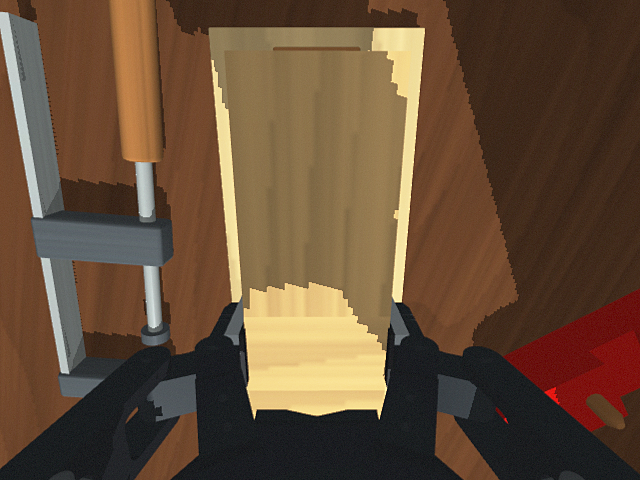

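The upper half hovers squarely over the lower one, toe over toe. Now I'll push it down in small steps while watching the force.

```bash
python3 - <<'E'
from station import manip
from h import *
c=[.5151,-.2275]; z=.094
while z>.0640:
    z-=.003 if z>.068 else .001
    manip.movel(np.r_[c,z],velocity=.03)
    o=manip.observe();f=o["wrist_force"]
    print(round(z,4),o["position"].round(4),f.round(1),o["wrist_torque"].round(2),round(o["time_s"],2))
    if f[2]>12 or np.hypot(*f[:2])>12: print("stop");break
E
```

```text
0.091 [ 0.5149 -0.2275  0.0907] [-0.3 -0.1 -1.4] [-0.01 -0.02 -0.02] 15.18
0.088 [ 0.5149 -0.2275  0.0877] [ 0.7 -0.6 -2.4] [-0.02 -0.   -0.04] 15.43
0.085 [ 0.5149 -0.2275  0.0847] [-0.6  0.8 -1.8] [-0.03 -0.02 -0.06] 15.68
0.082 [ 0.5149 -0.2275  0.0818] [-0.1 -0.2 -2.7] [-0.02 -0.05  0.01] 15.93
0.079 [ 0.5149 -0.2275  0.0788] [ 0.4 -0.8 -2.3] [-0.02  0.05 -0.05] 16.18
0.076 [ 0.5149 -0.2275  0.0758] [ 0.7 -0.7 -2.9] [0.02 0.01 0.03] 16.43
0.073 [ 0.5149 -0.2275  0.0728] [ 0.4  0.4 -1.2] [-0.02 -0.04  0.03] 16.68
0.07 [ 0.5149 -0.2275  0.0698] [-0.1  0.5 -1.8] [-0.03 -0.01  0.05] 16.93
0.067 [ 0.5149 -0.2275  0.0668] [-0.2 -0.3 -2. ] [ 0.   -0.07  0.02] 17.18
0.066 [ 0.5151 -0.2275  0.066 ] [-0.  -0.2 -2.4] [ 0.04  0.01 -0.01] 17.43
0.065 [ 0.5151 -0.2275  0.065 ] [-0.4  0.  -2.4] [-0.04  0.02 -0.04] 17.68
0.064 [ 0.515  -0.2275  0.0639] [-0.3 -0.2 -2. ] [-0.04  0.07  0.05] 17.93
```

The dowels entered without force. Now I'll press gently until it reads about 15 N.

```bash
python3 - <<'E'
from station import manip
from h import *
c=[.5151,-.2275]; z=.064
while z>.057:
    z-=.0003
    manip.movel(np.r_[c,z],velocity=.01); manip.hold(.1)
    o=manip.observe();F=[]
    for _ in range(4): manip.hold(.02);F.append(manip.observe()["wrist_force"])
    f=np.mean(F,0)
    print(round(z,4),o["position"].round(4),f.round(1),round(o["time_s"],2))
    if f[2]>12.5: print("stop");break
E
```

```text
0.0637 [ 0.5152 -0.2275  0.0637] [-0.3  0.1 -2.5] 18.27
0.0634 [ 0.5152 -0.2276  0.0637] [-1.9  1.2  4. ] 18.69
0.0631 [ 0.5152 -0.2275  0.0637] [-2.4  1.9  7.5] 19.11
0.0628 [ 0.5152 -0.2275  0.0637] [-3.6  3.   9.5] 19.52
0.0625 [ 0.5152 -0.2275  0.0637] [-4.1  3.3 13. ] 19.94
stop
```

Contact came at z = 0.0637, exactly where predicted, and the push is about 15 N including the weight. I'll check it visually and for steadiness.

```bash
python3 - <<'E'
from station import manip
from h import *
for _ in range(3):
    manip.hold(.3);o=manip.observe();print(o["position"].round(4),o["wrist_force"].round(1),o["finger_gap"],np.abs(o["joint_velocities"]).max(),o["time_s"])
s=manip.snapshot("scene");cv2.imwrite("pics/scene3.png",cv2.resize(s["image"][160:260,200:340],None,fx=5,fy=5,interpolation=2)[:,:,::-1])
C=cloud(s);w=manip.snapshot("wrist");cv2.imwrite("pics/wrist3.png",w["image"][:,:,::-1])
print("top z wrist",np.median(cloud(w)[80:200,260:360,2]), "exp .100")
print(onplane(w,[[223.7,49.7],[410.7,49.7]],.1))
E
```

```text
[ 0.5152 -0.2275  0.0636] [-3.7  3.2 12.1] 0.05087966497176576 0.0021224816250356993 20.3083
[ 0.5152 -0.2275  0.0636] [-4.3  3.1 13.2] 0.05109656734209924 0.0015374927782890967 20.6083
[ 0.5152 -0.2275  0.0636] [-3.5  3.1 12.8] 0.051050086582028156 0.0015201094078897098 20.9083
top z wrist 0.09977333254537202 exp .100
[[ 0.56798846 -0.31592631  0.1       ]
 [ 0.51834531 -0.33098826  0.1       ]]
```

View pics/scene3.png

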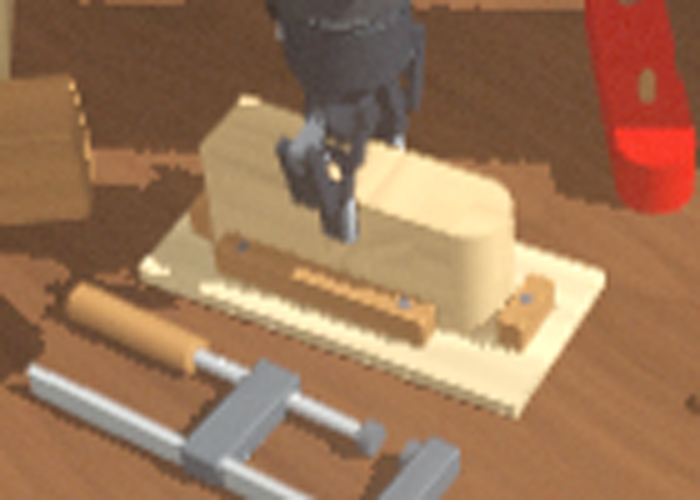

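View pics/wrist3.png

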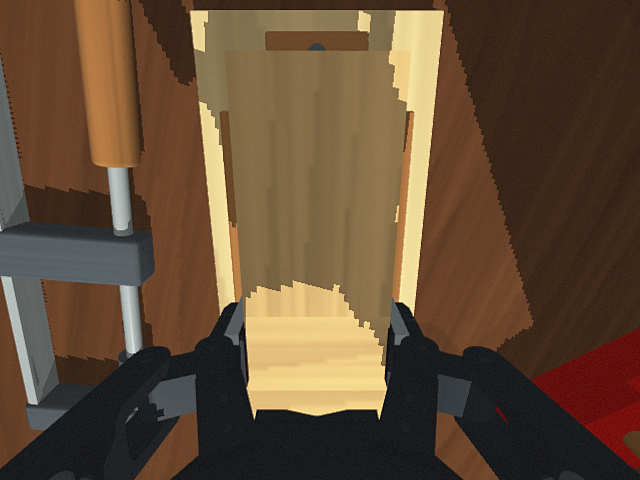

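The foot is closed with no seam visible, its top is at 0.0998 m (0.100 expected), its end corners are within 0.4 mm of the lower half's, and the push is steady. I'm handing it in.

```bash
python3 - <<'E'
from station import manip
print(manip.job_done())
E
```

```text
the job is handed in; nothing more can be done
None
```

The foot is closed on the dowels, toe over toe, and the gripper is still holding it pressed shut, so you can put the clamp on. I handed the job in at about 21 s; it gives no verdict.

- **Grasp and lift:** I gripped the top half across its sides with 80 N and lifted it straight up. It did not slip in the hand.
- **Fit:** The dowels went in without any noticeable force. The faces met at the height I had predicted, the top of the foot measured 99.8 mm against 100 mm expected, and its square-end corners were within about 0.4 mm of the lower half's.
- **Push:** The wrist reads a steady 12–13 N, which with the foot's weight comes to about 15 N on the faces. About 5 N of sideways force remains at the wrist.
- **Discrepancies:** The wrist camera showed the foot about 0.9 mm off centre in the gripper. I took that as the camera's calibration error and allowed for it when placing.
- **Not measured afterwards:** I did not re-measure the pile or the other things on the bench. A picture just after the lift shows the pile still standing, and none of the moves hit anything unexpected.

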